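# Snap the food box lid shut all round

### The job

The lid of the food box on the worktop is on, but the four dark teal tabs round its rim still stand up: press each one down with the fingertips until all four have snapped shut and lie flat. Only press: do not pick up, tip or push away the box, which stays where it stands, and leave the other things alone.

Things in the scene. Friction and masses are not known exactly. Their poses are not given: they have to be found in the camera images.
- food_box: Food box, off-white base, teal lid, loose on the worktop (z = 0); lid 160 (box x) x 120 (box y) mm, 0.7 to 1 kg. Origin: centre of underside; x along the long side, z up. Lid panel (top 67 mm up) and the four corners (68 mm) are fixed. On each side, between the corners, is a dark teal snap tab, 26 mm wide, hinged at its inner edge 66 mm up; shut, its top is level, 70 mm above the worktop.
- tab_back (a joint): Hinge of the dark teal tab on the box's +x side (66 mm long, 26 wide, 4 thick). 0 = snapped shut, level; 0.35 rad = fully up (outer edge 9 mm raised). Starts 0.22 to 0.35 up and stays where it is left, until at about 0.18 rad it meets the catch: that takes about 4 to 6 N at the press point, springs back to 0.19 if let go early, and below 0.06 rad (outer edge 1.5 mm up) snaps shut and stays.
- tab_back_press (a point): Where to press this tab (+x side of the box): on its top face, at the middle of its length, 18 mm outward from its hinge and 8 mm from its outer edge; moves with the tab, 70 mm above the worktop when shut. x points outward from the box, y along the tab, z out of its top face.
- tab_left (a joint): Hinge of the dark teal tab on the box's +y side (106 mm long, 26 wide, 4 thick). 0 = snapped shut, level; 0.35 rad = fully up (outer edge 9 mm raised). Starts 0.22 to 0.35 up and stays where it is left, until at about 0.18 rad it meets the catch: that takes about 4 to 6 N at the press point, springs back to 0.19 if let go early, and below 0.06 rad (outer edge 1.5 mm up) snaps shut and stays.
- tab_left_press (a point): Where to press this tab (+y side of the box): on its top face, at the middle of its length, 18 mm outward from its hinge and 8 mm from its outer edge; moves with the tab, 70 mm above the worktop when shut. x points outward from the box, y along the tab, z out of its top face.
- tab_front (a joint): Hinge of the dark teal tab on the box's -x side (66 mm long, 26 wide, 4 thick). 0 = snapped shut, level; 0.35 rad = fully up (outer edge 9 mm raised). Starts 0.22 to 0.35 up and stays where it is left, until at about 0.18 rad it meets the catch: that takes about 4 to 6 N at the press point, springs back to 0.19 if let go early, and below 0.06 rad (outer edge 1.5 mm up) snaps shut and stays.
- tab_front_press (a point): Where to press this tab (-x side of the box): on its top face, at the middle of its length, 18 mm outward from its hinge and 8 mm from its outer edge; moves with the tab, 70 mm above the worktop when shut. x points outward from the box, y along the tab, z out of its top face.
- tab_right (a joint): Hinge of the dark teal tab on the box's -y side (106 mm long, 26 wide, 4 thick). 0 = snapped shut, level; 0.35 rad = fully up (outer edge 9 mm raised). Starts 0.22 to 0.35 up and stays where it is left, until at about 0.18 rad it meets the catch: that takes about 4 to 6 N at the press point, springs back to 0.19 if let go early, and below 0.06 rad (outer edge 1.5 mm up) snaps shut and stays.
- tab_right_press (a point): Where to press this tab (-y side of the box): on its top face, at the middle of its length, 18 mm outward from its hinge and 8 mm from its outer edge; moves with the tab, 70 mm above the worktop when shut. x points outward from the box, y along the tab, z out of its top face.
- tea_mug: White mug with a dark band, 90x128x107 mm; a bystander, loose. Origin: centre of its underside.
- salt_shaker: Salt shaker, grey and clear, 44 mm across, 90 mm tall; a bystander, loose. Origin: centre of its underside.
- scissors: Scissors with blue handles lying flat, 199 mm long; a bystander, loose. Origin: centre of its underside.
- peeler: Peeler with a dark green handle lying flat, 170 mm long; a bystander, loose. Origin: centre of its underside.
- half_tin: Short teal food tin, 76 mm across, 58 mm tall; a bystander, loose. Origin: centre of its underside.
- pen: White and blue pen lying flat, 145 mm long; a bystander, loose. Origin: centre of its underside.

How it is judged:
By the outcome, as a careful person would: the job done as asked, in the order asked, and still so for the second after the job is handed in, with the robot touching nothing.
It also fails if it takes over 53 s, if anything falls off the work surface, if the arm or the gripper's body presses on something with over 40 N, if the wrist force passes 120 N, or if a joint passes its speed limit or range.

### The arm

A 6-joint arm with a two-finger parallel gripper is mounted at the origin on a cart in front of the work surface, level with it; the furniture and walls round the work are solid. World frame = base frame: x ahead of the robot, y to its left, z up, the work surface at z = 0. Lengths are in m, angles in rad, forces in N, time in s.
With the tool pointing down it reaches from about 0.225 to 0.875 m from the base axis. Payload 3.4 kg.
Tool frame: the origin (TCP) lies midway between the tips of the shut fingers; the grasp point (between the pads) lies 19 mm behind it; x points along the fingers, z is the direction in which the jaws open and shut, and the axes are right-handed (so a half turn about x gives the same grasp; the last joint's range is limited). The gripper opens to 85 mm and grips with 20 to 120 N. Pads are 22 mm wide; open, the fingers measure 114 mm over their backs; the gripper's body (76 mm by 85 mm) begins 54 mm behind the grasp point. The pads swing forward as they close: fully open they stand 13 mm farther back than shut.
Start: joints at [1.154, 0.276, 1.505, -0, 1.361, -0.121], TCP at [0.168, 0.55, 0.231] pointing down, gripper open.
Joint ranges: [-2.89, 2.89], [-0.75, 2.08], [0.22, 2.7], [-1.18, 4.32], [0.11, 2.71], [-2.7, 2.7]. Speed limits (rad/s): [2.57, 2.57, 3.14, 3.14, 3.14, 3.14].

### API

Orientations are given as a unit quaternion [w, x, y, z].
In Python, from rig import manip, eyes gives the robot as it stands. The module is installed in compiled form; this text tells all that it offers.
- The arm moves only by the shell command python3 -m crank 'ROWS' [FORCE]. ROWS is JSON, a list of rows, each a list of 7 numbers: the shift along the tool's x, y, z in cm, then the turn, a rotation vector about the tool's x, y, z in degrees, then the finger opening in cm, from 0 to 8.54. A call has 1 to 5 rows; each row is the pose to reach, as a shift and turn from the pose commanded when the call began, along the tool's axes at that moment; what a row does not reach only later rows make up. A row lasts 1/8 s, in which the tool goes at most 62.5 mm and 10.7 degrees, less where a joint would pass 70% of its speed; a pose out of reach is approached as far as the arm can. A call with a gripper value outside its range is refused whole. The fingers move at their own pace and stop on an object; FORCE is the grip in N (left out, the last holds). Time passes only in rows, so rows that repeat a pose let the fingers close. It gives the time, the measured TCP pose, the force and the opening at its end, in the units of the state.
- manip.get_state(): the state, without advancing time (a new reading comes with each control period).
- eyes.get_image(name): name is "side" or "top"; returns a dict with "color" (480x640x3 uint8, blue, green, red), "z_map" (480x640 float32, m along the optical axis (not along the pixel's ray), 0 where there is no reading), "vertical_fov" (degrees; the focal length in pixels is half the picture's height over the tangent of half this angle, whatever the lens; pixels are square), "cx", "cy" (the principal point, pixels), "dist" ([k1, k2, p1, p2, k3] as OpenCV has them; the pictures are not rectified), "eye" and "attitude" of the camera in the world. Camera axes: x right, y up, looking along -z (the intrinsics and any distortion apply to the point x, -y, -z); pixel columns grow to the right and rows downward; lengths in m; the calibration is good to about 2 mm. A picture is of the moment at which its call begins.
- manip.sign_off(): hands the job in, once; it reports no verdict.
The state is a dict: "clock": time; "qpos": joint angles; "qd": joint speeds; "effort": joint torques, N m; "position": TCP position; "ee_rot": TCP orientation; "contact_force": force on the tool from outside, world axes, zero at the start; "moment": the same for the moment, N m; "width": finger opening in m.
Only numpy, scipy, OpenCV 4.12 (cv2) and the standard library are available. Lean on these libraries where they do the work, as an engineer would, in place of code of your own. Each camera call takes 0.05 s, during which the arm holds its last target.

## Working session

There is one attempt and no reset: what is moved stays moved. The work goes in short steps, Python scripts to look and compute and a shell command to move; the robot and the scene stay as the last step left them, time stands still between calls to the robot, and variables do not carry over. Pictures are saved under pics/ and viewed, and the job is handed in when it is done.

```bash
mkdir -p pics; ls
python3 - <<'E'
from rig import manip, eyes
import cv2
print(manip.get_state())
for n in ("top","side"):
    d=eyes.get_image(n); cv2.imwrite(f"pics/{n}0.png",d["color"])
    print(n,{k:v for k,v in d.items() if k not in("color","z_map")}, (d["z_map"]>0).mean())
E
```

```text
pics
{'clock': 0.0, 'qpos': array([ 1.15403226e+00,  2.76601403e-01,  1.50612694e+00, -1.77976267e-05,
        1.36070482e+00, -1.20996057e-01]), 'qd': array([-3.06703967e-05, -1.11962367e-03, -1.53869599e-03,  2.18566606e-04,
        2.30132361e-03, -3.71227875e-04]), 'effort': array([ 1.07896933e-03, -4.16768074e+01, -2.45803857e+01,  7.94049515e-05,
        1.07256728e-02, -7.60326628e-06]), 'position': array([0.16739189, 0.54954402, 0.23043853]), 'ee_rot': array([ 0.5676515 , -0.42119735,  0.56877709,  0.42054392]), 'contact_force': array([-0.66964182,  0.56381277, -0.85608841]), 'moment': array([-0.00328338, -0.00602972, -0.01644765]), 'width': 0.08540582184370274}
top {'vertical_fov': 43.34992694765029, 'cx': 327.2191744377538, 'cy': 240.8964483665152, 'dist': array([0.00046926, 0.        , 0.        , 0.        , 0.        ]), 'eye': array([0.03666436, 0.03657798, 1.63033752]), 'attitude': array([-0.58129754, -0.09291245,  0.13303641,  0.7973467 ])} 0.9959537760416667
side {'vertical_fov': 42.23519834743248, 'cx': 323.9706081939097, 'cy': 244.2309815504404, 'dist': array([-0.11008422,  0.        ,  0.        ,  0.        ,  0.        ]), 'eye': array([ 0.09828882, -1.29107734,  0.55762436]), 'attitude': array([ 0.80979229,  0.55954323, -0.10554738, -0.14144813])} 0.969580078125
```

View pics/top0.png

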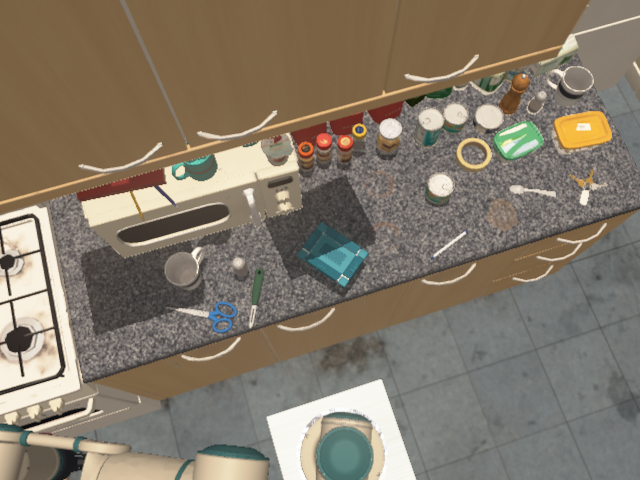

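View pics/side0.png

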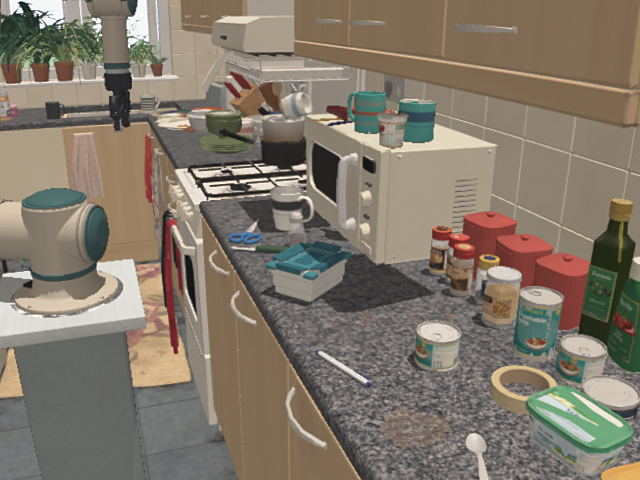

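The top view shows the box at about (333,255), right of the microwave, with the mug, shaker and peeler to its left and the pen to its right. The side view shows it at about (308,270) with its tabs raised. Next I'll zoom in and measure.

```bash
cat > h.py <<'E'
import numpy as np, cv2
from scipy.spatial.transform import Rotation as R
from rig import manip, eyes
def cam(n):
    d=eyes.get_image(n); q=d["attitude"]
    d["R"]=R.from_quat([q[1],q[2],q[3],q[0]]).as_matrix()
    f=240/np.tan(np.radians(d["vertical_fov"]/2)); d["K"]=np.array([[f,0,d["cx"]],[0,f,d["cy"]],[0,0,1]])
    return d
def rays(d,uv):
    p=cv2.undistortPoints(np.array(uv,float).reshape(-1,1,2),d["K"],d["dist"])[:,0]
    return np.c_[p[:,0],-p[:,1],-np.ones(len(p))]@d["R"].T
def plane(d,uv,z):
    r=rays(d,uv); return d["eye"]+r*((z-d["eye"][2])/r[:,2])[:,None]
def pts(d):
    v,u=np.mgrid[0:480,0:640]; uv=np.c_[u.ravel(),v.ravel()]
    return (d["eye"]+rays(d,uv)*d["z_map"].reshape(-1,1)).reshape(480,640,3)
def proj(d,P):
    c=(np.atleast_2d(P)-d["eye"])@d["R"]; c=c*[1,-1,-1]
    return cv2.projectPoints(c,np.zeros(3),np.zeros(3),d["K"],d["dist"])[0][:,0]
E
python3 - <<'E'
from h import *
for n,(x0,y0,w,h) in (("top",(280,205,110,100)),("side",(240,220,130,100))):
    d=cam(n); c=d["color"][y0:y0+h,x0:x0+w]; s=6
    cv2.imwrite(f"pics/{n}z.png",cv2.resize(c,None,fx=s,fy=s,interpolation=cv2.INTER_CUBIC))
    P=pts(d); np.save(n+"P.npy",P); hsv=cv2.cvtColor(d["color"],cv2.COLOR_BGR2HSV)
    print(n,hsv[255,333] if n=="top" else hsv[255,310])
    m=(P[...,2]>.06)&(P[...,2]<.085)
    mm=np.zeros_like(m); mm[y0:y0+h,x0:x0+w]=m[y0:y0+h,x0:x0+w]
    Q=P[mm]; print(len(Q),Q.mean(0),Q.min(0),Q.max(0))
    rect=cv2.minAreaRect((Q[:,:2]*1000).astype(np.float32)); print(rect)
E
```

```text
top [ 93 117 148]
2469 [ 0.49852022 -0.13662694  0.0702027 ] [ 0.40123139 -0.23150401  0.06001056] [ 0.66123159 -0.03563217  0.08460447]
((538.6041870117188, -106.30110168457031), (263.4224853515625, 121.66234588623047), 37.58882522583008)
side [ 95 124 107]
2258 [ 0.51499502 -0.12088206  0.07017813] [ 0.40227674 -0.23231809  0.06000712] [0.67361593 0.11675053 0.08485934]
((554.0314331054688, -67.91142272949219), (369.54736328125, 204.63186645507812), 63.0611686706543)
```

Run:
```python
from h import *
P=np.load("topP.npy")
# height map around workspace
for (u,v) in [(200,165),(280,150),(180,200),(290,190),(283,215),(250,200),(300,185),(330,245),(400,100),(440,190),(185,265),(240,265),(450,243),(256,290),(222,318),(320,100)]:
    print((u,v),P[v,u].round(3))
```

```text
(200, 165) [0.702 0.12  0.374]
(280, 150) [ 0.697 -0.068  0.346]
(180, 200) [0.677 0.195 0.277]
(290, 190) [ 0.674 -0.075  0.156]
(283, 215) [ 0.674 -0.045 -0.005]
(250, 200) [0.641 0.034 0.241]
(300, 185) [ 0.671 -0.103  0.176]
(330, 245) [ 0.522 -0.139  0.069]
(400, 100) [ 0.686 -0.353  0.442]
(440, 190) [ 0.586 -0.486  0.061]
(185, 265) [0.602 0.256 0.027]
(240, 265) [0.535 0.108 0.091]
(450, 243) [ 0.444 -0.472  0.006]
(256, 290) [0.478 0.089 0.013]
(222, 318) [0.432 0.198 0.009]
(320, 100) [ 0.683 -0.164  0.54 ]
```

View pics/topz.png

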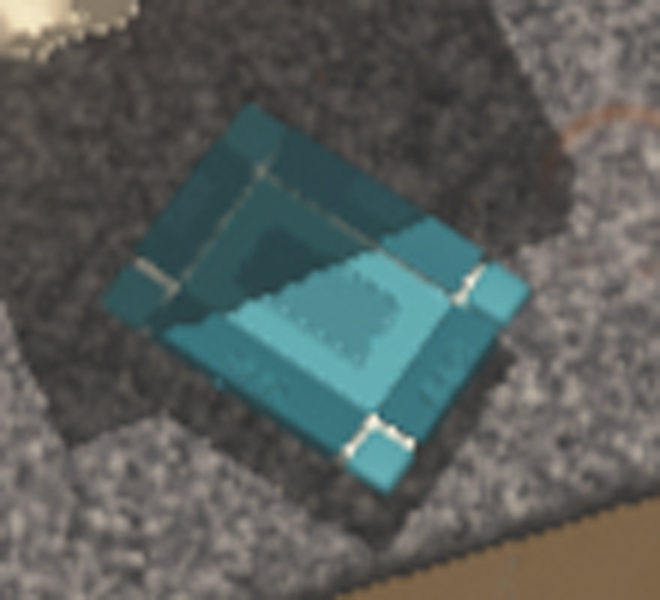

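View pics/sidez.png

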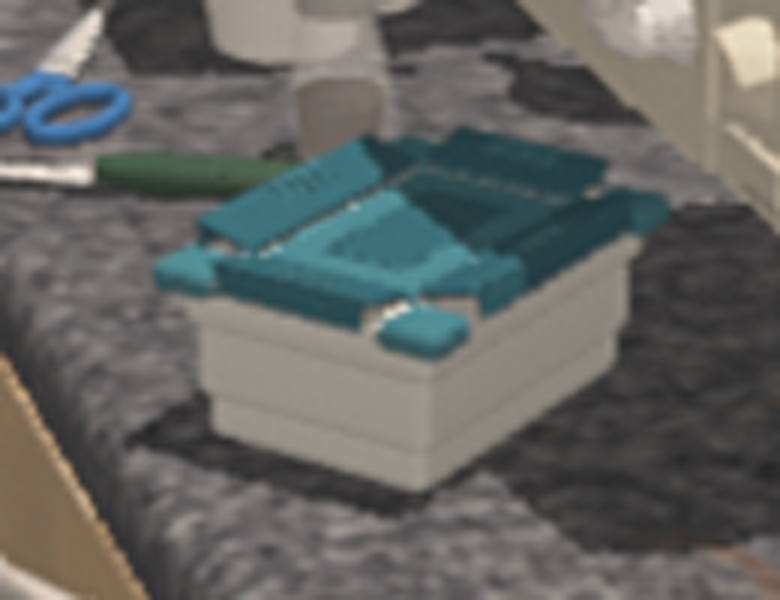

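The crops show four raised tabs. The lid's outer corners in the top crop are at about (252,103), (103,302), (388,492) and (532,292). I'll cast those onto z=0.068 and cross-check with depth.

Run:
```python
from h import *
d=cam("top")
z=np.array([(252,102),(103,303),(390,494),(533,292)],float); uv=(z+.5)/6-.5+[280,205]
C=plane(d,uv,.068)[:,:2]*1000; print(C.round(1)); 
for i in range(4):
    e=C[(i+1)%4]-C[i]; print(np.linalg.norm(e).round(1),np.degrees(np.arctan2(e[1],e[0])).round(1))
print("centre corners",C.mean(0))
for n in("top","side"):
    d=cam(n); P=pts(d); hsv=cv2.cvtColor(d["color"],cv2.COLOR_BGR2HSV)
    m=(np.linalg.norm(P[...,:2]-C.mean(0)/1000,axis=2)<.112)&(P[...,2]>.055)&(P[...,2]<.09)
    m&=(hsv[...,0]>85)&(hsv[...,0]<105)&(hsv[...,1]>60)
    Q=P[m]*1000; r=cv2.minAreaRect(Q[:,:2].astype(np.float32)); print(n,len(Q),r)
    for s in range(4): pass
    # per-side tab heights in box frame from corner-based pose
    e=C[3]-C[2]; 
    a=np.arctan2(*( (C[2]-C[1])+(C[3]-C[0]))[::-1])
    c,s=np.cos(a),np.sin(a); L=(Q[:,:2]-C.mean(0))@np.array([[c,-s],[s,c]])
    print("yaw",np.degrees(a))
    for nm,ax,sg,half,oh in(("+x",0,1,80,30),("-x",0,-1,80,30),("+y",1,1,60,50),("-y",1,-1,60,50)):
        k=(np.abs(L[:,1-ax])<oh-3); o=sg*L[:,ax]-(half-26); 
        for lo in(2,8,14,20): 
            kk=k&(o>lo)&(o<lo+6); print(nm,lo+3,kk.sum(),np.median(Q[kk,2]).round(1) if kk.sum() else None,end=' | ')
        print()
    k=(abs(L)<[40,20]).all(1); print("panel",np.median(Q[k,2]))
```

```text
[[ 594.4 -137.6]
 [ 522.6  -44.1]
 [ 398.9 -139.5]
 [ 468.3 -230.8]]
117.9 127.5
156.3 -142.4
114.7 -52.7
156.8 36.5
centre corners [ 496.06816237 -137.99455044]
top 2339 ((496.6978454589844, -137.32049560546875), (158.7389678955078, 119.77033233642578), 37.91006088256836)
yaw -142.95826041928302
+x 5 42 71.5 | +x 11 40 72.7 | +x 17 44 74.2 | +x 23 37 73.4 | 
-x 5 45 70.6 | -x 11 44 72.8 | -x 17 42 74.7 | -x 23 37 76.0 | 
+y 5 87 70.7 | +y 11 85 72.5 | +y 17 70 74.7 | +y 23 56 75.2 | 
-y 5 71 72.0 | -y 11 67 73.6 | -y 17 71 75.2 | -y 23 92 72.6 | 
panel 67.31347541087106
side 1727 ((498.80029296875, -137.29403686523438), (164.82005310058594, 122.1575698852539), 37.553707122802734)
yaw -142.95826041928302
+x 5 10 71.8 | +x 11 19 73.5 | +x 17 35 74.1 | +x 23 96 70.3 | 
-x 5 52 69.7 | -x 11 42 72.4 | -x 17 37 74.4 | -x 23 35 75.7 | 
+y 5 31 71.5 | +y 11 31 73.4 | +y 17 34 75.1 | +y 23 132 72.9 | 
-y 5 70 71.3 | -y 11 60 73.1 | -y 17 58 74.7 | -y 23 28 75.4 | 
panel 67.64899459623297
```

Run:
```python
from h import *
B=np.array([.497,-.1375])
a=np.radians(37.3); u=np.array([np.cos(a),np.sin(a)]); v=np.array([-u[1],u[0]])
pr={"+u":B+.072*u,"-u":B-.072*u,"+v":B+.052*v,"-v":B-.052*v}
ps=[pts(cam(n)).reshape(-1,3) for n in("top","side")]
Q=np.vstack(ps)
s=manip.get_state(); q=s["ee_rot"]; M=R.from_quat([q[1],q[2],q[3],q[0]]).as_matrix(); print("tool axes cols\n",M.round(3))
for k,p in pr.items():
    dd=np.linalg.norm(Q[:,:2]-p,axis=1)
    out=[]
    for lo,hi in((.10,.15),(.15,.2),(.2,.3),(.3,.4),(.4,.6)):
        m=(Q[:,2]>lo)&(Q[:,2]<hi)&(Q[:,0]>.25)
        i=np.argsort(np.where(m,dd,9))[5]; out.append((lo,dd[i].round(3),Q[i].round(3).tolist()))
    rel=(p-s["position"][:2]); print(k,p.round(4),"rel",rel.round(4),out)
```

```text
tool axes cols
 [[-0.    -0.957  0.292]
 [-0.     0.292  0.957]
 [-1.     0.    -0.   ]]
+u [ 0.5543 -0.0939] rel [ 0.3867 -0.6439] [(0.1, np.float64(0.102), [0.647, -0.053, 0.1]), (0.15, np.float64(0.099), [0.649, -0.065, 0.168]), (0.2, np.float64(0.11), [0.664, -0.082, 0.248]), (0.3, np.float64(0.126), [0.68, -0.088, 0.35]), (0.4, np.float64(0.12), [0.662, -0.042, 0.542])]
-u [ 0.4397 -0.1811] rel [ 0.2721 -0.7311] [(0.1, np.float64(0.242), [0.668, -0.101, 0.121]), (0.15, np.float64(0.239), [0.668, -0.109, 0.161]), (0.2, np.float64(0.243), [0.671, -0.108, 0.267]), (0.3, np.float64(0.259), [0.682, -0.09, 0.345]), (0.4, np.float64(0.242), [0.681, -0.185, 0.558])]
+v [ 0.4655 -0.0961] rel [ 0.2979 -0.6461] [(0.1, np.float64(0.187), [0.646, -0.049, 0.145]), (0.15, np.float64(0.184), [0.645, -0.053, 0.151]), (0.2, np.float64(0.199), [0.664, -0.082, 0.248]), (0.3, np.float64(0.215), [0.68, -0.085, 0.347]), (0.4, np.float64(0.202), [0.658, -0.035, 0.546])]
-v [ 0.5285 -0.1789] rel [ 0.3609 -0.7289] [(0.1, np.float64(0.16), [0.67, -0.104, 0.112]), (0.15, np.float64(0.16), [0.669, -0.103, 0.182]), (0.2, np.float64(0.16), [0.669, -0.103, 0.256]), (0.3, np.float64(0.177), [0.682, -0.09, 0.35]), (0.4, np.float64(0.153), [0.681, -0.185, 0.558])]
```

```bash
cat > rel.py <<'E'
import sys
from h import *
B=np.array([.497,-.1375]); a=np.radians(37.3); u=np.array([np.cos(a),np.sin(a)]); v=np.array([-u[1],u[0]])
pr={"+u":B+.072*u,"-u":B-.072*u,"+v":B+.052*v,"-v":B-.052*v}
def rel(p,z,zang=37.3):
    s=manip.get_state(); q=s["ee_rot"]; M=R.from_quat([q[1],q[2],q[3],q[0]]).as_matrix()
    t=np.radians(zang); Z=np.array([np.cos(t),np.sin(t),0]); X=np.array([0,0,-1.]); Y=np.cross(Z,X)
    T=np.c_[X,Y,Z]; g=np.array([p[0],p[1],z])
    print("clock",s["clock"],"pos",s["position"].round(4),"F",s["contact_force"].round(2),"w",round(s["width"],4))
    print("shift cm",((g-s["position"])@M*100).round(2),"turn deg",np.degrees(R.from_matrix(M.T@T).as_rotvec()).round(2))
if __name__=="__main__": rel(pr[sys.argv[1]],float(sys.argv[2]))
E
python3 rel.py +v 0.12
```

```text
clock 0.45 pos [0.1676 0.55   0.2312] F [ 0.4  -0.4  -0.76] w 0.0856
shift cm [ 11.13 -47.33 -53.12] turn deg [ 3.575e+01 -1.000e-02 -0.000e+00]
```

```bash
python3 -m crank '[[0.5,-3.9,-4.4,7,0,0,6],[1,-7.8,-8.8,14,0,0,4],[1.5,-11.7,-13.2,21,0,0,2],[2,-15.6,-17.6,28,0,0,0],[2,-19.5,-22,35.7,0,0,0]]' 20; python3 rel.py +v 0.18
```

```text
clock: 1.08
position: [0.2904, 0.281, 0.2112]
ee_rot: [0.67, -0.225, 0.67, 0.225]
contact_force: [0.7, -0.6, -0.1]
width: 0.0
clock 1.075 pos [0.2904 0.281  0.2112] F [ 0.7  -0.57 -0.12] w 0.0
shift cm [  3.13 -40.63  -8.82] turn deg [-0.15  0.03  0.02]
```

```bash
python3 -m crank '[[0.2,-5.5,-1.2,0,0,0,0],[0.4,-11,-2.4,0,0,0,0],[0.6,-16.5,-3.6,0,0,0,0],[0.8,-22,-4.8,0,0,0,0],[1,-27.5,-6,0,0,0,0]]' ; python3 rel.py +v 0.12
```

```text
clock: 1.7
position: [0.4099, 0.026, 0.2016]
ee_rot: [0.67, -0.226, 0.669, 0.226]
contact_force: [0.7, 0.4, -0.4]
width: -0.0001
clock 1.7 pos [0.4099 0.026  0.2016] F [ 0.74  0.44 -0.42] w -0.0001
shift cm [  8.17 -13.08  -2.99] turn deg [0.03 0.08 0.04]
```

```bash
python3 -m crank '[[1,-4.5,-1,0,0,0,0],[3,-9,-2,0,0,0,0],[5,-13.1,-3,0,0,0,0],[7.5,-13.1,-3,0,0,0,0],[7.5,-13.1,-3,0,0,0,0]]' ; python3 rel.py +v 0.08
python3 - <<'E'
from h import *
for n,(x0,y0,w,h) in (("top",(270,175,130,120)),("side",(230,130,150,180))):
    d=cam(n); c=d["color"][y0:y0+h,x0:x0+w]; s=4
    cv2.imwrite(f"pics/{n}1.png",cv2.resize(c,None,fx=s,fy=s,interpolation=cv2.INTER_CUBIC)[:600])
E
```

```text
clock: 2.33
position: [0.4633, -0.0945, 0.1247]
ee_rot: [0.669, -0.225, 0.671, 0.227]
contact_force: [-0.6, -0.0, -0.4]
width: 0.0
clock 2.325 pos [ 0.4633 -0.0945  0.1247] F [-0.61 -0.04 -0.42] w 0.0
shift cm [ 4.47 -0.28  0.09] turn deg [-0.01 -0.14 -0.24]
```

View pics/side1.png

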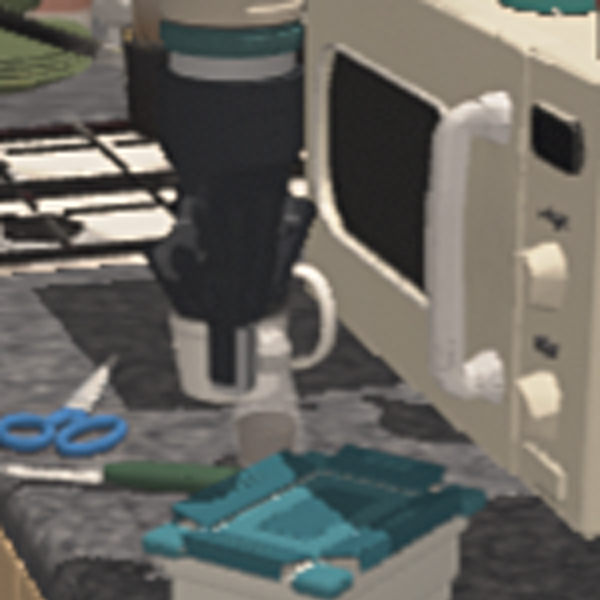

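View pics/top1.png

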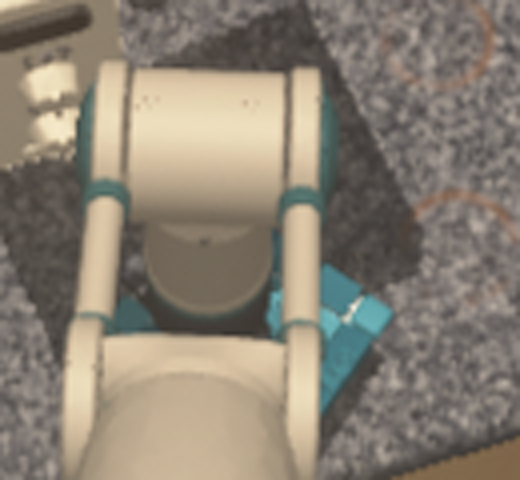

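The fingers hang shut above the +v tab (side crop, tips near (235,385)), and the top crop shows the wrist housing reaching ahead of the tool. Before going near the microwave I'll measure that overhang.

Run:
```python
from h import *
T=manip.get_state()["position"]
dt=cam("top");P=pts(dt).reshape(480,640,3)
A=P[185:260,285:355].reshape(-1,3); A=A[A[:,2]>.2]
for lo in np.arange(.2,.6,.04):
    k=(A[:,2]>lo)&(A[:,2]<lo+.04)
    if k.sum(): print(round(lo,2),k.sum(),"max x-Tx",(A[k,0].max()-T[0]).round(3),"y rel",(A[k,1]-T[1]).min().round(3),(A[k,1]-T[1]).max().round(3))
d=cam("side");P2=pts(d)
A=P2[60:240,255:310].reshape(-1,3); A=A[(np.linalg.norm(A[:,:2]-T[:2],axis=1)<.2)&(A[:,2]>.13)]
for lo in np.arange(.12,.6,.04):
    k=(A[:,2]>lo)&(A[:,2]<lo+.04)
    if k.sum(): print("side",round(lo,2),k.sum(),"x rel",(A[k,0].min()-T[0]).round(3),(A[k,0].max()-T[0]).round(3))
```

```text
0.2 73 max x-Tx 0.205 y rel -0.037 0.044
0.24 56 max x-Tx 0.008 y rel -0.035 0.035
0.28 172 max x-Tx 0.008 y rel -0.035 0.035
0.32 205 max x-Tx 0.014 y rel -0.036 0.034
0.36 169 max x-Tx 0.007 y rel -0.033 0.032
0.4 157 max x-Tx -0.0 y rel -0.028 0.033
0.44 113 max x-Tx 0.001 y rel -0.046 0.032
0.48 784 max x-Tx 0.055 y rel -0.068 0.07
0.52 2035 max x-Tx 0.047 y rel -0.063 0.09
0.56 119 max x-Tx -0.076 y rel -0.017 0.097
side 0.12 161 x rel -0.015 0.016
side 0.16 417 x rel -0.044 0.046
side 0.2 684 x rel -0.054 0.055
side 0.24 571 x rel -0.037 0.035
side 0.28 711 x rel -0.037 0.038
side 0.32 724 x rel -0.036 0.035
side 0.36 721 x rel -0.035 0.034
side 0.4 749 x rel -0.035 0.034
side 0.44 682 x rel -0.054 0.035
```

Clearances are fine: the wrist reaches 55 mm ahead of the TCP, and the cabinet front stays about 45 mm further on. Now I'll press the +v tab.

```bash
python3 -m crank '[[2,-0.3,0.1,0,0,0,0],[4,-0.3,0.1,0,0,0,0],[4.4,-0.3,0.1,0,0,0,0],[4.4,-0.3,0.1,0,0,0,0]]' ; python3 rel.py +v 0.07
```

```text
clock: 3.02
position: [0.4679, -0.0962, 0.083]
ee_rot: [0.67, -0.227, 0.669, 0.226]
contact_force: [0.0, -0.8, 0.2]
width: -0.0004
clock 3.025 pos [ 0.4679 -0.0962  0.083 ] F [ 0.03 -0.77  0.21] w -0.0004
shift cm [ 1.3   0.15 -0.19] turn deg [0.09 0.04 0.06]
```

```bash
python3 -m crank '[[0.2,0,0,0,0,0,0],[0.4,0,0,0,0,0,0],[0.5,0,0,0,0,0,0]]' ; python3 rel.py +v 0.07
```

```text
clock: 3.4
position: [0.4675, -0.0964, 0.0774]
ee_rot: [0.67, -0.226, 0.67, 0.226]
contact_force: [-0.6, 0.4, -0.1]
width: 0.0001
clock 3.4 pos [ 0.4675 -0.0964  0.0774] F [-0.56  0.38 -0.08] w 0.0001
shift cm [ 0.74  0.14 -0.15] turn deg [0.05 0.02 0.01]
```

```bash
python3 -m crank '[[0.1,0.1,-0.1,0,0,0,0],[0.2,0.1,-0.1,0,0,0,0],[0.3,0.1,-0.1,0,0,0,0]]' ; python3 rel.py +v 0.07
```

```text
clock: 3.78
position: [0.4658, -0.0959, 0.0742]
ee_rot: [0.67, -0.226, 0.67, 0.227]
contact_force: [-0.4, 1.5, 2.0]
width: 0.0
clock 3.775 pos [ 0.4658 -0.0959  0.0742] F [-0.36  1.52  1.99] w 0.0
shift cm [ 0.42  0.   -0.03] turn deg [ 0.04 -0.   -0.04]
```

```bash
python3 -m crank '[[0.1,0,0,0,0,0,0],[0.2,0,0,0,0,0,0]]' ; python3 rel.py +v 0.07
```

```text
clock: 4.03
position: [0.4656, -0.0957, 0.073]
ee_rot: [0.67, -0.226, 0.67, 0.227]
contact_force: [-2.8, 1.9, 8.0]
width: 0.0001
clock 4.025 pos [ 0.4656 -0.0957  0.073 ] F [-2.78  1.89  8.03] w 0.0001
shift cm [ 0.3  -0.03 -0.04] turn deg [ 0.04  0.   -0.07]
```

```bash
python3 -m crank '[[0.05,0,0,0,0,0,0],[0.1,0,0,0,0,0,0]]' ; python3 rel.py +v 0.07
```

```text
clock: 4.28
position: [0.4654, -0.0955, 0.0714]
ee_rot: [0.67, -0.226, 0.67, 0.227]
contact_force: [-1.7, 2.2, 3.1]
width: -0.0001
clock 4.275 pos [ 0.4654 -0.0955  0.0714] F [-1.74  2.19  3.13] w -0.0001
shift cm [ 0.14 -0.05 -0.03] turn deg [ 0.04 -0.01 -0.09]
```

```bash
python3 -m crank '[[0.05,0,0,0,0,0,0],[0.1,0,0,0,0,0,0]]' ; python3 rel.py +v 0.07
```

```text
clock: 4.53
position: [0.4661, -0.0963, 0.0701]
ee_rot: [0.67, -0.227, 0.67, 0.226]
contact_force: [-0.6, -0.1, 1.0]
width: 0.0004
clock 4.525 pos [ 0.4661 -0.0963  0.0701] F [-0.61 -0.07  1.03] w 0.0004
shift cm [ 0.01  0.05 -0.04] turn deg [ 0.06 -0.    0.01]
```

```bash
python3 -m crank '[[0.05,0,0,0,0,0,0],[0.1,0,0,0,0,0,0]]' ; python3 rel.py +v 0.07
```

```text
clock: 4.78
position: [0.4662, -0.0964, 0.0699]
ee_rot: [0.67, -0.227, 0.67, 0.226]
contact_force: [-4.1, 2.1, 10.8]
width: -0.0
clock 4.775 pos [ 0.4662 -0.0964  0.0699] F [-4.13  2.09 10.82] w -0.0
shift cm [-0.01  0.06 -0.04] turn deg [0.06 0.   0.02]
```

It hit a hard stop at z = 0.070, so the +v tab is shut. I'll lift and go to −v.

```bash
python3 -m crank '[[-2,0,0,0,0,0,0],[-5,0,0,0,0,0,0],[-5,0,0,0,0,0,0]]' ; python3 rel.py -v 0.12
```

```text
clock: 5.15
position: [0.4682, -0.0972, 0.121]
ee_rot: [0.671, -0.228, 0.668, 0.225]
contact_force: [-0.2, -0.1, -0.7]
width: -0.0
clock 5.15 pos [ 0.4682 -0.0972  0.121 ] F [-0.17 -0.08 -0.71] w -0.0
shift cm [  0.16 -10.15  -0.16] turn deg [0.06 0.17 0.3 ]
```

```bash
python3 -m crank '[[0,-5,0,0,0,0,0],[0,-10.2,-0.1,0,0,0,0],[2,-10.2,-0.1,0,0,0,0],[3.8,-10.2,-0.1,0,0,0,0],[3.8,-10.2,-0.1,0,0,0,0]]' ; python3 rel.py -v 0.078
```

```text
clock: 5.78
position: [0.5255, -0.1774, 0.0787]
ee_rot: [0.669, -0.225, 0.671, 0.228]
contact_force: [-0.7, 0.0, -0.1]
width: -0.0001
clock 5.775 pos [ 0.5255 -0.1774  0.0787] F [-0.69  0.01 -0.07] w -0.0001
shift cm [ 0.07 -0.3   0.15] turn deg [ 0.04 -0.14 -0.25]
```

```bash
python3 -m crank '[[0.1,-0.1,0,0,0,0,0],[0.2,-0.1,0,0,0,0,0],[0.3,-0.1,0,0,0,0,0]]' ; python3 rel.py -v 0.07
```

```text
clock: 6.15
position: [0.5281, -0.1787, 0.0788]
ee_rot: [0.67, -0.227, 0.67, 0.226]
contact_force: [0.4, -0.4, 0.7]
width: 0.0
clock 6.15 pos [ 0.5281 -0.1787  0.0788] F [ 0.41 -0.42  0.66] w 0.0
shift cm [ 0.88 -0.04  0.02] turn deg [0.07 0.03 0.07]
```

```bash
python3 -m crank '[[0.1,0,0,0,0,0,0],[0.2,0,0,0,0,0,0],[0.2,0,0,0,0,0,0]]' ; python3 rel.py -v 0.07
```

```text
clock: 6.52
position: [0.5279, -0.1787, 0.0764]
ee_rot: [0.67, -0.227, 0.67, 0.226]
contact_force: [0.7, 0.4, 0.3]
width: -0.0002
clock 6.525 pos [ 0.5279 -0.1787  0.0764] F [0.67 0.4  0.26] w -0.0002
shift cm [ 0.64 -0.05  0.04] turn deg [0.05 0.01 0.02]
```

```bash
python3 -m crank '[[0.1,0,0,0,0,0,0],[0.2,0,0,0,0,0,0]]' ; python3 rel.py -v 0.07
```

```text
clock: 6.78
position: [0.5281, -0.1789, 0.0744]
ee_rot: [0.67, -0.227, 0.67, 0.226]
contact_force: [1.0, -0.6, 1.9]
width: -0.0001
clock 6.775 pos [ 0.5281 -0.1789  0.0744] F [ 1.05 -0.55  1.89] w -0.0001
shift cm [ 0.44 -0.02  0.04] turn deg [0.05 0.02 0.05]
```

```bash
python3 -m crank '[[0.1,0,0,0,0,0,0],[0.2,0,0,0,0,0,0]]' ; python3 rel.py -v 0.07
```

```text
clock: 7.02
position: [0.5283, -0.1792, 0.0733]
ee_rot: [0.67, -0.227, 0.669, 0.226]
contact_force: [-1.4, -0.6, 10.2]
width: -0.0001
clock 7.025 pos [ 0.5283 -0.1792  0.0733] F [-1.37 -0.62 10.2 ] w -0.0001
shift cm [0.33 0.01 0.03] turn deg [0.06 0.03 0.1 ]
```

```bash
python3 -m crank '[[0.1,0,0,0,0,0,0],[0.2,0,0,0,0,0,0]]' ; python3 rel.py -v 0.07
```

```text
clock: 7.28
position: [0.5286, -0.1795, 0.071]
ee_rot: [0.67, -0.227, 0.669, 0.226]
contact_force: [1.1, -2.0, 2.3]
width: 0.0001
clock 7.275 pos [ 0.5286 -0.1795  0.071 ] F [ 1.11 -2.02  2.32] w 0.0001
shift cm [0.1  0.06 0.03] turn deg [0.07 0.04 0.16]
```

```bash
python3 -m crank '[[0.05,0,0,0,0,0,0],[0.1,0,0,0,0,0,0]]' ; python3 rel.py -v 0.07
```

```text
clock: 7.52
position: [0.5282, -0.1789, 0.0699]
ee_rot: [0.67, -0.227, 0.67, 0.226]
contact_force: [-0.6, -1.4, 9.2]
width: 0.0002
clock 7.525 pos [ 0.5282 -0.1789  0.0699] F [-0.57 -1.43  9.18] w 0.0002
shift cm [-0.01 -0.02  0.03] turn deg [0.05 0.03 0.06]
```

It hit a stop at 0.070 again, so −v is shut. Next is −u, the one farthest from the microwave.

```bash
python3 -m crank '[[-2,0,0,0,0,0,0],[-5,0,0,0,0,0,0],[-5,0,0,0,0,0,0]]' ; python3 rel.py -u 0.12
```

```text
clock: 7.9
position: [0.5284, -0.1786, 0.1205]
ee_rot: [0.671, -0.227, 0.669, 0.226]
contact_force: [1.0, -0.1, 0.9]
width: 0.0001
clock 7.9 pos [ 0.5284 -0.1786  0.1205] F [ 1.03 -0.06  0.85] w 0.0001
shift cm [ 0.03  5.18 -7.21] turn deg [0.05 0.09 0.1 ]
```

```bash
python3 -m crank '[[0,2.6,-3.6,0,0,0,0],[0,5.2,-7.2,0,0,0,0],[2,5.2,-7.2,0,0,0,0],[3.8,5.2,-7.2,0,0,0,0],[3.8,5.2,-7.2,0,0,0,0]]' ; python3 rel.py -u 0.07
```

```text
clock: 8.52
position: [0.4366, -0.1795, 0.079]
ee_rot: [0.669, -0.224, 0.671, 0.228]
contact_force: [0.5, -0.0, 0.1]
width: -0.0001
clock 8.525 pos [ 0.4366 -0.1795  0.079 ] F [ 0.5  -0.02  0.14] w -0.0001
shift cm [ 0.9  -0.32  0.15] turn deg [ 0.03 -0.12 -0.35]
```

```bash
python3 -m crank '[[0.1,0,0,0,0,0,0],[0.3,0,0,0,0,0,0],[0.3,0,0,0,0,0,0]]' ; python3 rel.py -u 0.07
```

```text
clock: 8.9
position: [0.4391, -0.181, 0.0785]
ee_rot: [0.67, -0.227, 0.67, 0.226]
contact_force: [0.2, 0.2, 0.8]
width: 0.0002
clock 8.9 pos [ 0.4391 -0.181   0.0785] F [0.25 0.17 0.75] w 0.0002
shift cm [ 0.85 -0.05  0.04] turn deg [0.06 0.02 0.02]
```

```bash
python3 -m crank '[[0.1,0,0,0,0,0,0],[0.2,0,0,0,0,0,0],[0.3,0,0,0,0,0,0],[0.3,0,0,0,0,0,0]]' ; python3 rel.py -u 0.07
```

```text
clock: 9.4
position: [0.4389, -0.181, 0.0753]
ee_rot: [0.67, -0.226, 0.67, 0.226]
contact_force: [-0.1, 0.4, -0.3]
width: 0.0003
clock 9.4 pos [ 0.4389 -0.181   0.0753] F [-0.14  0.43 -0.25] w 0.0003
shift cm [ 0.53 -0.06  0.06] turn deg [ 0.05 -0.   -0.  ]
```

```bash
python3 -m crank '[[0.1,0,0,0,0,0,0],[0.2,0,0,0,0,0,0]]' ; python3 rel.py -u 0.07
```

```text
clock: 9.65
position: [0.4387, -0.1812, 0.0736]
ee_rot: [0.67, -0.227, 0.67, 0.226]
contact_force: [-3.0, -1.2, 8.2]
width: -0.0001
clock 9.65 pos [ 0.4387 -0.1812  0.0736] F [-3.02 -1.17  8.18] w -0.0001
shift cm [ 0.36 -0.05  0.08] turn deg [ 0.07 -0.03  0.01]
```

```bash
python3 -m crank '[[0.1,0,0,0,0,0,0],[0.15,0,0,0,0,0,0]]' ; python3 rel.py -u 0.07
```

```text
clock: 9.9
position: [0.4385, -0.1814, 0.0723]
ee_rot: [0.669, -0.227, 0.67, 0.226]
contact_force: [-2.6, -2.0, 5.0]
width: -0.0
clock 9.9 pos [ 0.4385 -0.1814  0.0723] F [-2.61 -2.03  4.99] w -0.0
shift cm [ 0.23 -0.05  0.12] turn deg [ 0.09 -0.07  0.02]
```

```bash
python3 -m crank '[[0.1,0,0,0,0,0,0],[0.15,0,0,0,0,0,0]]' ; python3 rel.py -u 0.07
```

```text
clock: 10.15
position: [0.439, -0.181, 0.0702]
ee_rot: [0.67, -0.226, 0.67, 0.226]
contact_force: [-1.0, -0.9, 1.1]
width: -0.0003
clock 10.15 pos [ 0.439  -0.181   0.0702] F [-0.95 -0.91  1.13] w -0.0003
shift cm [ 0.02 -0.05  0.05] turn deg [0.04 0.01 0.01]
```

```bash
python3 -m crank '[[0.05,0,0,0,0,0,0],[0.1,0,0,0,0,0,0]]' ; python3 rel.py -u 0.07
```

```text
clock: 10.4
position: [0.4391, -0.181, 0.0699]
ee_rot: [0.67, -0.226, 0.67, 0.226]
contact_force: [-3.8, -0.1, 10.3]
width: -0.0
clock 10.4 pos [ 0.4391 -0.181   0.0699] F [-3.85 -0.14 10.35] w -0.0
shift cm [-0.01 -0.05  0.04] turn deg [0.05 0.01 0.01]
```

−u is shut. On to +u.

```bash
python3 -m crank '[[-2,0,0,0,0,0,0],[-5,0,0,0,0,0,0],[-5,0,0,0,0,0,0]]' ; python3 rel.py +u 0.12
```

```text
clock: 10.78
position: [0.4408, -0.1816, 0.1209]
ee_rot: [0.671, -0.228, 0.669, 0.225]
contact_force: [0.5, 0.1, -1.9]
width: -0.0
clock 10.775 pos [ 0.4408 -0.1816  0.1209] F [ 0.54  0.12 -1.95] w -0.0
shift cm [ 0.12  0.09 14.34] turn deg [0.04 0.15 0.25]
```

```bash
python3 -m crank '[[0,0,4,0,0,0,0],[0,0,8,0,0,0,0],[0,0,12,0,0,0,0],[0,0,14.4,0,0,0,0],[0,0,14.4,0,0,0,0]]' ; python3 rel.py +u 0.08
```

```text
clock: 11.4
position: [0.5539, -0.0927, 0.1182]
ee_rot: [0.669, -0.227, 0.67, 0.227]
contact_force: [-0.1, 0.1, 0.4]
width: 0.0001
clock 11.4 pos [ 0.5539 -0.0927  0.1182] F [-0.13  0.11  0.37] w 0.0001
shift cm [ 3.82 -0.12 -0.04] turn deg [ 0.17 -0.04 -0.06]
```

```bash
python3 -m crank '[[1.5,-0.1,0,0,0,0,0],[3,-0.1,0,0,0,0,0],[4,-0.1,0,0,0,0,0],[4,-0.1,0,0,0,0,0]]' ; python3 rel.py +u 0.07
```

```text
clock: 11.9
position: [0.5528, -0.0945, 0.078]
ee_rot: [0.669, -0.226, 0.671, 0.227]
contact_force: [1.1, -0.3, 0.8]
width: 0.0002
clock 11.9 pos [ 0.5528 -0.0945  0.078 ] F [ 1.08 -0.3   0.76] w 0.0002
shift cm [ 0.8  -0.04  0.16] turn deg [ 0.01 -0.09 -0.13]
```

```bash
python3 -m crank '[[0.1,0,0,0,0,0,0],[0.2,0,0,0,0,0,0],[0.3,0,0,0,0,0,0],[0.3,0,0,0,0,0,0]]' ; python3 rel.py +u 0.07
```

```text
clock: 12.4
position: [0.5543, -0.0944, 0.0765]
ee_rot: [0.67, -0.227, 0.67, 0.226]
contact_force: [-0.2, -0.5, 0.5]
width: -0.0001
clock 12.4 pos [ 0.5543 -0.0944  0.0765] F [-0.21 -0.53  0.5 ] w -0.0001
shift cm [0.65 0.05 0.03] turn deg [0.06 0.03 0.03]
```

```bash
python3 -m crank '[[0.1,0,0,0,0,0,0],[0.2,0,0,0,0,0,0]]' ; python3 rel.py +u 0.07
```

```text
clock: 12.65
position: [0.5543, -0.0944, 0.0744]
ee_rot: [0.67, -0.226, 0.67, 0.226]
contact_force: [0.2, 0.3, 0.8]
width: 0.0001
clock 12.65 pos [ 0.5543 -0.0944  0.0744] F [0.21 0.32 0.84] w 0.0001
shift cm [0.44 0.04 0.03] turn deg [0.05 0.03 0.02]
```

```bash
python3 -m crank '[[0.1,0,0,0,0,0,0],[0.2,0,0,0,0,0,0]]' ; python3 rel.py +u 0.07
```

```text
clock: 12.9
position: [0.5545, -0.0943, 0.0731]
ee_rot: [0.67, -0.226, 0.669, 0.226]
contact_force: [0.5, 1.4, 10.3]
width: -0.0
clock 12.9 pos [ 0.5545 -0.0943  0.0731] F [ 0.49  1.39 10.29] w -0.0
shift cm [0.31 0.05 0.01] turn deg [0.04 0.07 0.03]
```

```bash
python3 -m crank '[[0.1,0,0,0,0,0,0],[0.15,0,0,0,0,0,0]]' ; python3 rel.py +u 0.07
```

```text
clock: 13.15
position: [0.5548, -0.094, 0.0716]
ee_rot: [0.671, -0.226, 0.669, 0.226]
contact_force: [0.8, 1.6, 4.1]
width: 0.0001
clock 13.15 pos [ 0.5548 -0.094   0.0716] F [0.82 1.64 4.12] w 0.0001
shift cm [ 0.16  0.04 -0.03] turn deg [0.03 0.12 0.04]
```

```bash
python3 -m crank '[[0.05,0,0,0,0,0,0],[0.1,0,0,0,0,0,0]]' ; python3 rel.py +u 0.07
```

```text
clock: 13.4
position: [0.5544, -0.0945, 0.07]
ee_rot: [0.67, -0.227, 0.67, 0.226]
contact_force: [0.6, 2.0, 7.5]
width: 0.0
clock 13.4 pos [ 0.5544 -0.0945  0.07  ] F [0.6  2.   7.51] w 0.0
shift cm [-0.    0.05  0.03] turn deg [0.05 0.03 0.03]
```

All four are shut by feel. I'll back away so the cameras can check.

```bash
python3 -m crank '[[-3,0,0,0,0,0,0],[-7,0,0,0,0,0,0],[-10,3,-3,0,0,0,0],[-12,8,-5,0,0,0,0],[-13,13,-6,0,0,0,0]]'; python3 -m crank '[[0,5.5,0,0,0,0,0],[0,11,0,0,0,0,0],[0,16.5,0,0,0,0,0],[0,22,0,0,0,0,0],[0,27,0,0,0,0,0]]'
python3 - <<'E'
from h import *
C=np.array([497,-137.5]); a=np.radians(37.3)
for n,(x0,y0,w,h) in (("top",(280,205,110,100)),("side",(240,220,130,100))):
    d=cam(n); c=d["color"][y0:y0+h,x0:x0+w]; s=6
    cv2.imwrite(f"pics/{n}_end.png",cv2.resize(c,None,fx=s,fy=s,interpolation=cv2.INTER_CUBIC))
    cv2.imwrite(f"pics/{n}_endf.png",d["color"])
    P=pts(d); hsv=cv2.cvtColor(d["color"],cv2.COLOR_BGR2HSV)
    m=(np.linalg.norm(P[...,:2]-C/1000,axis=2)<.112)&(P[...,2]>.055)&(P[...,2]<.09)&(hsv[...,0]>85)&(hsv[...,0]<105)&(hsv[...,1]>60)
    Q=P[m]*1000; print(n,len(Q),cv2.minAreaRect(Q[:,:2].astype(np.float32)))
    c,s=np.cos(a),np.sin(a); L=(Q[:,:2]-C)@np.array([[c,-s],[s,c]])
    for nm,ax,sg,half,oh in(("+u",0,1,80,30),("-u",0,-1,80,30),("+v",1,1,60,50),("-v",1,-1,60,50)):
        k=(np.abs(L[:,1-ax])<oh-3); o=sg*L[:,ax]-(half-26)
        print(nm,[np.median(Q[k&(o>lo)&(o<lo+6),2]).round(1) for lo in(2,8,14,20)])
E
```

```text
clock: 14.02
position: [0.4254, -0.0276, 0.2]
ee_rot: [0.67, -0.226, 0.671, 0.226]
contact_force: [0.7, -0.1, 0.7]
width: 0.0001
clock: 14.65
position: [0.2617, 0.1874, 0.1993]
ee_rot: [0.669, -0.227, 0.67, 0.226]
contact_force: [1.1, 0.9, 0.7]
width: -0.0002
top 2279 ((498.1529541015625, -137.81175231933594), (159.54080200195312, 121.05164337158203), 37.34650802612305)
+u [np.float64(71.2), np.float64(70.7), np.float64(70.3), np.float64(70.7)]
-u [np.float64(68.2), np.float64(70.1), np.float64(70.2), np.float64(68.4)]
+v [np.float64(71.1), np.float64(70.6), np.float64(69.6), np.float64(68.5)]
-v [np.float64(69.6), np.float64(69.3), np.float64(70.0), np.float64(68.8)]
side 1758 ((497.3354187011719, -137.88827514648438), (163.3486328125, 124.4852066040039), 37.87937545776367)
+u [np.float64(69.3), np.float64(69.7), np.float64(70.0), np.float64(69.9)]
-u [np.float64(69.8), np.float64(70.4), np.float64(70.0), np.float64(66.1)]
+v [np.float64(69.6), np.float64(70.1), np.float64(70.0), np.float64(70.0)]
-v [np.float64(70.1), np.float64(70.1), np.float64(70.3), np.float64(67.2)]
```

View pics/side_end.png

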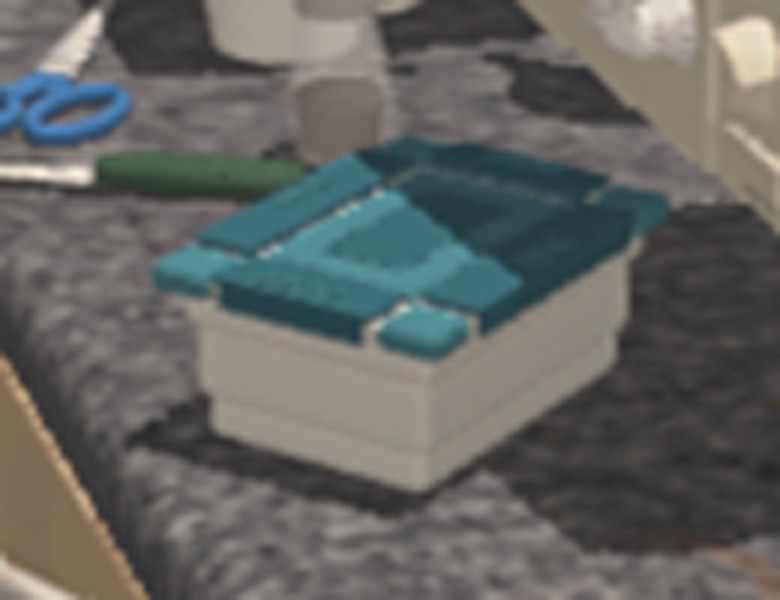

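View pics/top_endf.png

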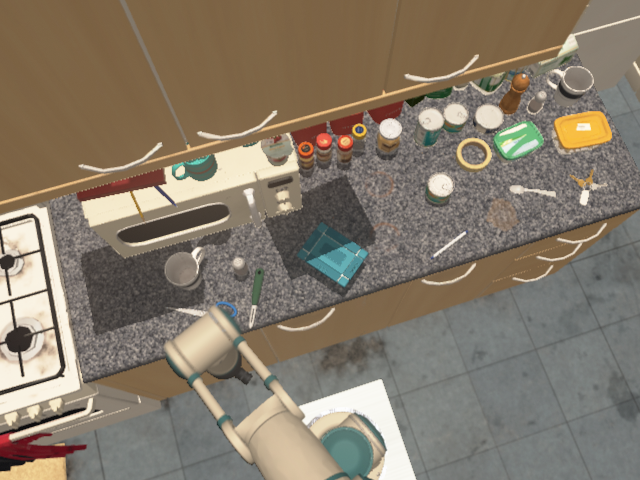

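The side crop shows all four tabs level with the rim, and the box corners at (155,270), (425,490) and (668,210) are where they were. The top view shows the box still at (333,255) and the other items unmoved. The arm is clear, so I'm handing in.

```bash
python3 -m crank '[[0,0,0,0,0,0,0],[0,0,0,0,0,0,0]]'; python3 -c "
from rig import manip
print(manip.sign_off())"
```

```text
clock: 15.0
position: [0.2644, 0.1862, 0.1996]
ee_rot: [0.67, -0.226, 0.67, 0.226]
contact_force: [-0.7, -0.0, 0.5]
width: -0.0
the job is handed in; nothing more can be done
None
```

I pressed all four tabs shut with the closed fingertips, one at a time, and handed the job in at 15.0 s of the 53 s allowed.

- **Force:** on each tab the upward force rose to about 8–10 N at the catch. It then dropped as the tab gave way, and the finger came to a firm stop at z = 70 mm. The highest force read was about 12 N.
- **Tabs flat:** in the last pictures all four tabs look level with the rim. Depth at the press points reads 69.6–70.3 mm in both views. The outermost strips read lower in places (66–69 mm), probably because those pixels catch the lid's edge; none reads raised.
- **Box and other things:** the box's measured position agrees with the start to within about 1.5 mm and its angle to within about 0.6°, which is about the measuring noise. The other things look unmoved, except that the arm partly hid the scissors in the last top view. The last side view showed them in place.

No check failed.

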